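Lock the sloping tool chest and put its key away

ROBOT

A 6-joint arm with a two-finger parallel gripper is mounted at the origin on the work surface. World frame = base frame: x ahead of the robot, y to its left, z up, the work surface at z = 0. Lengths are in mm, angles in degrees, forces in N, time in s.
With the tool pointing down it reaches from about 250 to 850 mm from the base axis. Payload 12.5 kg.
Tool frame: the origin (TCP) lies midway between the tips of the shut fingers; the grasp point (between the pads) lies 19 mm behind it; z points along the fingers, y is the line along which they close (so a half turn about z gives the same grasp; the last joint's range is limited). The gripper opens to 93 mm and grips with 3 to 60 N. Pads are 15 mm wide; open, the fingers measure 128 mm over their backs; the gripper's body (75 mm by 188 mm) begins 65 mm behind the grasp point.
Start: joints at [-79.389, 20.094, 94.641, -0, 65.266, -4.847], TCP at [146.616, -530.083, 198.333] pointing down, gripper open.
Joint ranges: [-157.81, 157.81], [-45, 120.19], [0.68, 151.7], [-89.99, 269.99], [4.06, 180], [-164.3, 164.3]. Speed limits (degrees/s): [127.2, 127.2, 159.86, 180, 180, 180].

INTERFACE

Orientations are given as a 3x3 rotation matrix whose columns are the frame's x, y, z axes.
In Python, from cell import readout, get_image, camera_params, sign_off, nets gives the robot as it stands. The module is installed in compiled form; this text tells all that it offers.
- The arm moves only by the tool send_rows, never from a script. Its argument "plan" is a list of rows, each an object of numbers: "jaw": the closure, from -1 (fully open) to 1 (shut); "dx", "dy", "dz": the shift along the tool's x, y, z normalised to -1 to 1, where 1 is 30 mm; "wx", "wy", "wz": the turn, a rotation vector about the tool's x, y, z normalised to -1 to 1, where 1 is 0.1 rad. In form: [{"jaw": .., "dx": .., "dy": .., "dz": .., "wx": .., "wy": .., "wz": ..}, ...]. A call has 1 to 20 rows; each row shifts and turns the commanded pose from where the row before left it, along the tool's axes as they then stand; what a row does not reach is not made up. A row lasts 1/10 s, in which the tool goes at most 50 mm and 8.59 degrees, less where a joint would pass 70% of its speed; a pose out of reach is approached as far as the arm can. A call with a number of a shift or a turn outside -1 to 1 is refused whole. A call with a gripper value outside its range is refused whole. The fingers move at their own pace and stop on an object; "squeeze" is the grip in N (left out, the last holds). Time passes only in rows, so rows that do not move let the fingers close. It gives the time, the measured TCP pose, the force, the opening and the grip force at its end, in the units of the state.
- readout.read_state(): the state, without advancing time (a new reading comes with each control period).
- get_image(name): name is "scene" or "top" or "wrist"; returns the picture (480x640x3 uint8, red, green, blue); there is no depth.
- camera_params(name): a dict with "fovy" (degrees; the focal length in pixels is half the picture's height over the tangent of half this angle, whatever the lens; pixels are square), "cx", "cy" (the principal point, pixels), "k1" (the pictures are not rectified: a ray, as slopes to the right and down, at radius r is drawn at 1 + k1 r^2 times it, then the intrinsics apply), "xyz" and "rotation" of the camera in the world; the wrist camera has in their place "T_tool_cam" (4x4, takes a point from camera to tool coordinates, whose origin is the TCP and whose axes are the flange's). Camera axes: x right, y down, z forward; pixel columns grow to the right and rows downward; lengths in mm; the calibration is good to about 2 mm. A picture is of the moment at which its call begins: read the wrist's pose just before it. camera_params takes no time and is no camera call.
- sign_off(): hands the job in; it is judged then, once.
Trained networks look in the newest picture that a camera, given by its name, has taken for a name from the list of things; names that differ only in an ending like _2 or _b are one class to them, and where a whole thing is asked for, a point or a joint stands for the part that bears it (a point fixed in the world has none). Each returns a list of dicts, best first, with "score" (0 to 1); they miss things now and then, are a little off and sometimes report something else, mostly with a low value. They report only what shows in the picture. A call takes as long as a camera call. They do not tell look-alikes from the thing itself.
- nets.search_frame(query, camera): "location" ([x, y, z] in mm, in world coordinates, good to about 4 mm: the middle of the surface that is visible of it).
The state is a dict: "time": time; "joint_positions": joint angles; "joint_velocities": joint speeds; "tau": joint torques, N m; "eef_pos": TCP position; "tcp_rot": TCP orientation; "force": force on the tool from outside, world axes, zero at the start; "wrist_torque": the same for the moment, N m; "width": finger opening in mm; "finger_force": force on a finger pad.
Only numpy, scipy, OpenCV 4.12 (cv2) and the standard library are available. Lean on these libraries where they do the work, as an engineer would, in place of code of your own. Each camera call takes 0.05 s, during which the arm holds its last target. There are 200 camera calls.

TASK

Lock the sloping brown wooden chest: take the black-handled key out of its wooden stand, push it fully into the keyhole in the lid, turn it clockwise to its stop to throw the bolt, turn it back home and draw it out again. Then put the key back in its stand, upright and down on its collar, and let go. Do not drop the key, and leave the four goblins standing where they are.

Things in the scene. Friction and masses are not known exactly. Their poses are not given: they have to be found in the camera images.
- chest: Brown wooden chest, 240 mm wide (y) and deep (x), 70 mm high in front and about 209 mm at the back; its lid slopes 30 degrees down to the front (-x, towards the robot, yaw varies up to 20 degrees). Origin: centre of its underside. A bright steel plate 70 x 70 x 5 mm low on the middle of the lid has the keyhole, with a flared rim 6 mm high around it, about 42 x 20 mm inside at its mouth.
- keyhole (a point): Centre of the keyhole, a 32 x 10 mm slot, on the outer face of the plate (not the rim), 113 mm above the desk. z points out of the lid along the key's axis, 30 degrees from vertical, leaning to the robot; x points up the slope, along the slot's length; y across it. The lock's bottom is 25 mm inside: the key is fully in with its tip 20 to 25 mm inside.
- lock_turn (a joint): Turn of the lock (rad): 0 home, in line with the slot; grows clockwise seen from outside (negative about keyhole z) to a firm stop at 1.35 (77 deg). The key has about 0.12 rad of play each way in it: turn a little beyond. Friction 0.03 N m, no spring. Unless the key is within about 7 deg of the slot its bit is caught under the plate and it cannot be drawn out.
- key_handle (a point): Middle of the key's flat black handle, 44 mm wide (x), 10 mm thick (y), 45 mm high: grip it here across y. Key: 112 mm long, 0.12 kg, z from tip to handle, alike if turned half round about z. Handle top 20 mm above this point; under the handle a steel collar 36 mm across, its top 25 mm and underside 30 mm below this point. It starts upright in its stand.
- key_tip (a point): The key's tip on its axis, 92 mm below key_handle, same axes. A round shaft 7 mm across runs from the collar to a flat steel bit at the tip, 28 mm wide (x), 6 mm thick (y), 16 mm long, with tapered ends.
- stand_mouth (a point): Centre of the slot in the top of the key's stand, a fixed plywood block 90 (x) x 80 (y) x 70 mm high; slot 40 (x) x 18 (y) mm, right through; z up. The key hangs with its bit along the slot (x) and its collar on the block's top, key_handle then 30 mm above this point. A like block holding a pin vice is not used.
- goblin1: Grey plastic goblin on a bottle cap, 32 mm across and 45 mm high, loose; origin at the middle of its underside. To be left alone.
- goblin2: Like goblin1. To be left alone.
- goblin3: Like goblin1. To be left alone.
- goblin4: Like goblin1. To be left alone.
Not all that is in view belongs to the job. Of the things that look like the part that bears key_handle, the middle-sized one is meant.

How it is judged (in metres and radians):
On the way, in this order (a step that is already met when the one before it is completed fails the run):
1. the key is fully in the keyhole, the lock still at home (z of key_tip in the frame of keyhole below -0.019 m and distance between key_tip and keyhole below 0.032 m and angle between the z axis of key_tip and the z axis of keyhole, either way round below 0.2 rad and value of joint lock_turn below 0.2 rad), for 0.1 s.
2. the lock is turned to its stop (1.2 rad or more) with the key in it (value of joint lock_turn above 1.2 rad and z of key_tip in the frame of keyhole below -0.015 m and distance between key_tip and keyhole below 0.035 m), for 0.1 s.
3. the lock is turned back home (under 0.2 rad) with the key in it (value of joint lock_turn below 0.2 rad and z of key_tip in the frame of keyhole below -0.012 m and distance between key_tip and keyhole below 0.035 m), for 0.1 s.
4. the key is drawn clear out of the keyhole (z of key_tip in the frame of keyhole above 0.01 m), for 0.1 s.
At the end, for the whole second after the job is handed in: The lock is back home (within 0.2 rad) and the key hangs at rest in its stand, upright within 0.15 rad, within 15 mm of the slot's centre and with its collar down on the block (within 7 mm) (value of joint lock_turn below 0.2 rad and distance between key_handle and stand_mouth below 0.038 m and horizontal distance between key_handle and stand_mouth below 0.015 m and z of key_tip in the frame of stand_mouth below -0.055 m and angle between key_handle's own z axis and vertical below 0.15 rad and linear speed of key below 0.02 m/s); the robot touches nothing.
It fails at once if the key is dropped (its handle comes within 50 mm of the desk) (height (world z) of key_handle below 0.05 m).
It fails at once if a goblin is moved more than 20 mm or knocked over (distance of any of goblin1, goblin2, goblin3, goblin4 from where it was at the start of the episode above 0.02 m or angle between any of goblin1, goblin2, goblin3, goblin4's own z axis and vertical above 0.6 rad).
It also fails if it takes over 72 s, if anything falls off the work surface, if the arm or the gripper's body presses on something with over 40 N, if the wrist force passes 120 N, or if a joint passes its speed limit or range.

## Working session

There is one attempt and no reset: what is moved stays moved. The work goes in short steps, Python scripts to look and compute and a tool call to move; the robot and the scene stay as the last step left them, time stands still between calls to the robot, and variables do not carry over. Pictures are saved under pics/ and viewed, at most 10 in all, crops included, and the job is handed in when it is done.

Besides the shell and the picture viewer there is one more tool, called after "Request:" as name([rows], argument=value, ...), one row to a line, values as JSON. send_rows: Moves the arm, as the interface text tells. Its arguments: {"type":"object","properties":{"plan":{"type":"array","items":{"type":"object","properties":{"jaw":{"type":"number"},"dx":{"type":"number"},"dy":{"type":"number"},"dz":{"type":"number"},"wx":{"type":"number"},"wy":{"type":"number"},"wz":{"type":"number"}}}},"squeeze":{"type":"number"}},"required":["plan"]}

```bash
mkdir -p pics
cat > h.py <<'E'
import numpy as np, cv2
from cell import readout, get_image, camera_params, sign_off, nets
def snap(cam,fn=None):
    s=readout.read_state(); im=get_image(cam)
    if fn: cv2.imwrite('pics/'+fn,im[:,:,::-1])
    return s,im
def pose(cam,s=None):
    p=camera_params(cam)
    if 'xyz' in p: return p,np.array(p['rotation']).reshape(3,3),np.array(p['xyz'])
    T=np.array(p['T_tool_cam']).reshape(4,4); R=np.array(s['tcp_rot']).reshape(3,3)
    return p,R@T[:3,:3],R@T[:3,3]+np.array(s['eef_pos'])
def proj(cam,X,s=None):
    p,R,t=pose(cam,s); c=(np.atleast_2d(X)-t)@R; f=240/np.tan(np.radians(p['fovy'])/2)
    u=c[:,:2]/c[:,2:]; u=u*(1+p['k1']*(u**2).sum(1,keepdims=True))
    return u*f+[p['cx'],p['cy']]
def ray(cam,px,s=None):
    p,R,t=pose(cam,s); f=240/np.tan(np.radians(p['fovy'])/2)
    d=(np.array(px,float)-[p['cx'],p['cy']])/f; u=d.copy()
    for _ in range(20): u=d/(1+p['k1']*(u@u))
    return t,R@np.array([u[0],u[1],1])
def atz(cam,px,z,s=None):
    t,d=ray(cam,px,s); return t+d*(z-t[2])/d[2]
E
python3 - <<'E'
from h import *
np.set_printoptions(precision=1,suppress=True)
ims=[]
for c in ['scene','top','wrist']:
    s,im=snap(c,c+'0.png'); ims.append(im)
    print(c,camera_params(c))
    for q in ['key_handle','keyhole','stand_mouth','chest','goblin1']:
        if c!='wrist':
            for r in nets.search_frame(q,c): print(q,round(r['score'],2),np.array(r['location']),proj(c,r['location'])[0])
print(s)
E
```

```text
scene {'fovy': 45.45514004746339, 'cx': 328.6035525782003, 'cy': 238.37329546423643, 'k1': -0.12268076570202517, 'xyz': array([1147.7, -314.5,  892.7]), 'rotation': array([[ 0.5,  0.7, -0.6],
       [ 0.9, -0.4,  0.3],
       [ 0. , -0.7, -0.8]])}
key_handle 0.78 [463.2 436.8 103.1] [461.6 136.4]
key_handle 0.74 [489.9 241.1  57. ] [393.8 190.9]
key_handle 0.54 [484.4 334.1  99.9] [430.3 158.8]
keyhole 0.8 [596.2 -35.4 114.6] [301.6 261.6]
stand_mouth 0.71 [501.9 314.2  51.2] [424.8 184. ]
stand_mouth 0.53 [431.4 157.3  23. ] [344.3 199.8]
chest 0.86 [703.9 -45.1 130.9] [328.8 303. ]
goblin1 0.72 [437.3 156.   25.2] [345.3 201. ]
goblin1 0.71 [436.9  11.4  21.7] [285.  228.1]
goblin1 0.5 [ 427.7 -186.8   18.4] [193.2 265.1]
goblin1 0.49 [593.6 292.5  20.6] [441.5 225.1]
top {'fovy': 43.12648317915213, 'cx': 329.8224642468054, 'cy': 236.29313505486851, 'k1': -0.07769529239421452, 'xyz': array([ 415.6,   61.5, 1199.7]), 'rotation': array([[ 0. , -1. ,  0.1],
       [-1. , -0. ,  0. ],
       [-0. , -0.1, -1. ]])}
key_handle 0.8 [453.7 433.7 114.9] [123.6 274.2]
key_handle 0.78 [480.6 3
[... 523 characters left out ...]
: 239.82361886164816, 'k1': 0.0010116251002295145, 'T_tool_cam': array([[   0. ,   -1. ,   -0.2,   66.7],
       [   1. ,    0. ,   -0. ,   -0.3],
       [   0. ,   -0.2,    1. , -185.4],
       [   0. ,    0. ,    0. ,    1. ]])}
{'time': 0.6, 'joint_positions': array([-79.4,  20.1,  94.6,  -0. ,  65.3,  -4.8]), 'joint_velocities': array([-0.1, -0.1,  0. ,  0.1,  0. , -0.2]), 'tau': array([ -0. , -49.7, -28.5,   0.1,   0. ,  -0. ]), 'eef_pos': array([ 146.6, -530.1,  198.3]), 'tcp_rot': array([[ 1. ,  0.3, -0. ],
       [ 0.3, -1. , -0. ],
       [-0. , -0. , -1. ]]), 'force': array([ 0.4,  0.2, -0.3]), 'wrist_torque': array([-0., -0.,  0.]), 'finger_force': 0.0, 'width': 93.05553041592961}
```

View pics/scene0.png

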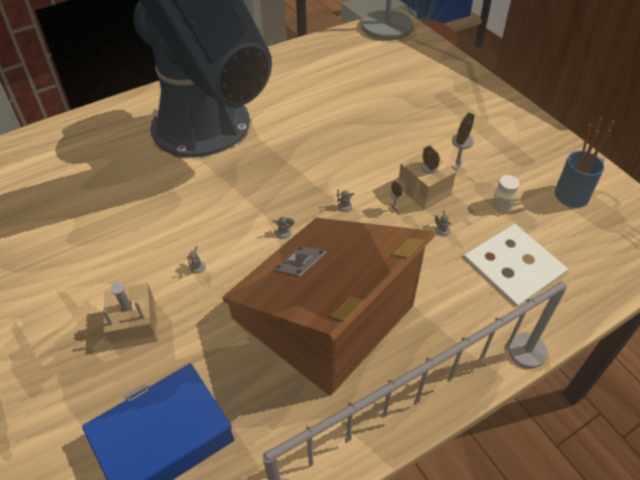

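View pics/top0.png

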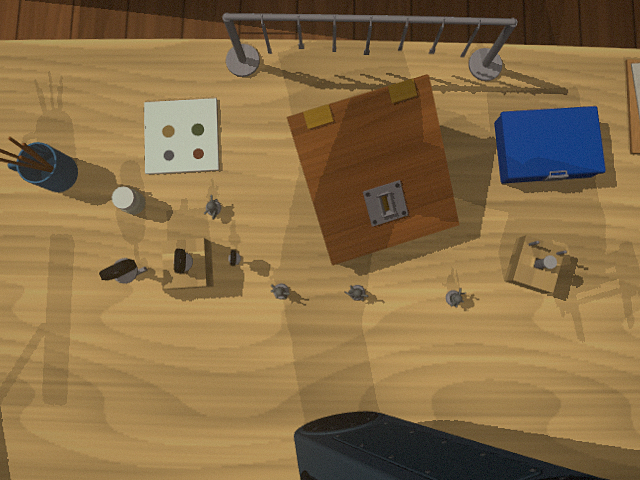

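Look-alikes for the key: the big one loose on a foot (scene 466,128 / top 118,270), the middle-sized one in the plywood block (scene 431,158 / top 182,261), and the small one (scene 397,190 / top 235,257). I choose the middle one, in the stand. The pin-vice block is at top 545,265, and the goblins are at top 212,207, 281,292, 357,293 and 455,298. I'll look at the keyhole on the way there.

```bash
cat >> h.py <<'E'
from scipy.spatial.transform import Rotation as Ro
def delta(pos,R=None):
    s=readout.read_state(); C=np.array(s['tcp_rot']).reshape(3,3)
    d=C.T@(np.array(pos)-s['eef_pos'])
    w=Ro.from_matrix(C.T@R).as_rotvec() if R is not None else np.zeros(3)
    return d/30,w/0.1
E
python3 - <<'E'
from h import *
np.set_printoptions(precision=3,suppress=True)
print(readout.read_state()['tcp_rot']); print(delta([560,-40,330])[0], delta([560,-40,330])[0]/23)
R=np.array(readout.read_state()['tcp_rot']); print((R.T@(np.array([482,332,280])-[560,-40,330])/30))
E
```

```text
[[ 0.964  0.267 -0.   ]
 [ 0.267 -0.964  0.   ]
 [-0.    -0.    -1.   ]]
[ 17.635 -12.072  -4.389] [ 0.767 -0.525 -0.191]
[  0.799 -12.644   1.667]
```

Request:
send_rows([
  {"jaw": -1,"dx": 0.88,"dy": -0.6,"dz": -0.3},
  {"dx": 0.88,"dy": -0.6,"dz": -0.3},
  {"dx": 0.88,"dy": -0.6,"dz": -0.3},
  {"dx": 0.88,"dy": -0.6,"dz": -0.3},
  {"dx": 0.88,"dy": -0.6,"dz": -0.3},
  {"dx": 0.88,"dy": -0.6,"dz": -0.3},
  {"dx": 0.88,"dy": -0.6,"dz": -0.3},
  {"dx": 0.88,"dy": -0.6,"dz": -0.3},
  {"dx": 0.88,"dy": -0.6,"dz": -0.3},
  {"dx": 0.88,"dy": -0.6,"dz": -0.3},
  {"dx": 0.88,"dy": -0.6,"dz": -0.3},
  {"dx": 0.88,"dy": -0.6,"dz": -0.3},
  {"dx": 0.88,"dy": -0.6,"dz": -0.3},
  {"dx": 0.88,"dy": -0.6,"dz": -0.3},
  {"dx": 0.88,"dy": -0.6,"dz": -0.19},
  {"dx": 0.88,"dy": -0.6},
  {"dx": 0.88,"dy": -0.6},
  {"dx": 0.88,"dy": -0.6},
  {"dx": 0.88,"dy": -0.6},
  {"dx": 0.88,"dy": -0.6},
])

```text
invalid input at $.plan[0]: expected keys jaw, dx, dy, dz, wx, wy, wz
```

Request:
send_rows([
  {},
  {},
])

```text
invalid input at $.plan[0]: expected keys jaw, dx, dy, dz, wx, wy, wz
```

Run:
```python
from h import *
np.set_printoptions(precision=2,suppress=True)
s,im=snap('wrist','w1.png'); print(s['time'],s['eef_pos'],s['joint_velocities'])
for q in ['keyhole','chest']:
    for r in nets.search_frame(q,'wrist'): print(q,round(r['score'],2),np.array(r['location']),proj('wrist',r['location'],s)[0])
```

```text
0.65 [ 146.61 -530.08  198.33] [ 0.05  0.    0.04 -0.07  0.01  0.  ]
```

View pics/w1.png

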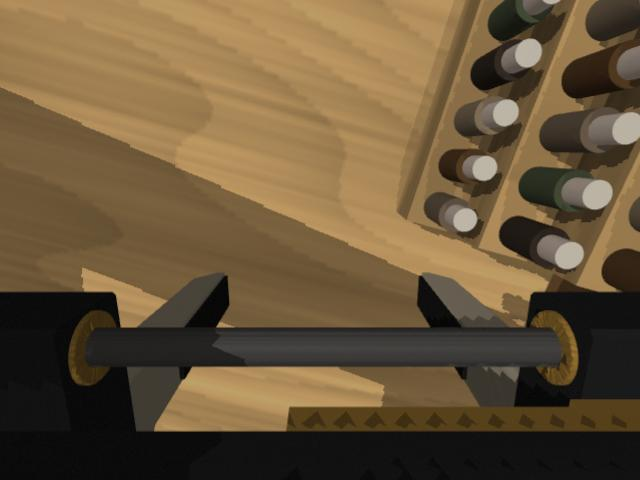

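That picture shows only the desk and a bottle rack at the start pose: the call was refused, because rows need all seven keys.

Request:
send_rows([
  {"jaw": -1,"dx": 0.88,"dy": -0.6,"dz": -0.3,"wx": 0,"wy": 0,"wz": 0},
  {"jaw": -1,"dx": 0.88,"dy": -0.6,"dz": -0.3,"wx": 0,"wy": 0,"wz": 0},
  {"jaw": -1,"dx": 0.88,"dy": -0.6,"dz": -0.3,"wx": 0,"wy": 0,"wz": 0},
  {"jaw": -1,"dx": 0.88,"dy": -0.6,"dz": -0.3,"wx": 0,"wy": 0,"wz": 0},
  {"jaw": -1,"dx": 0.88,"dy": -0.6,"dz": -0.3,"wx": 0,"wy": 0,"wz": 0},
  {"jaw": -1,"dx": 0.88,"dy": -0.6,"dz": -0.3,"wx": 0,"wy": 0,"wz": 0},
  {"jaw": -1,"dx": 0.88,"dy": -0.6,"dz": -0.3,"wx": 0,"wy": 0,"wz": 0},
  {"jaw": -1,"dx": 0.88,"dy": -0.6,"dz": -0.3,"wx": 0,"wy": 0,"wz": 0},
  {"jaw": -1,"dx": 0.88,"dy": -0.6,"dz": -0.3,"wx": 0,"wy": 0,"wz": 0},
  {"jaw": -1,"dx": 0.88,"dy": -0.6,"dz": -0.3,"wx": 0,"wy": 0,"wz": 0},
  {"jaw": -1,"dx": 0.88,"dy": -0.6,"dz": -0.3,"wx": 0,"wy": 0,"wz": 0},
  {"jaw": -1,"dx": 0.88,"dy": -0.6,"dz": -0.3,"wx": 0,"wy": 0,"wz": 0},
  {"jaw": -1,"dx": 0.88,"dy": -0.6,"dz": -0.3,"wx": 0,"wy": 0,"wz": 0},
  {"jaw": -1,"dx": 0.88,"dy": -0.6,"dz": -0.3,"wx": 0,"wy": 0,"wz": 0},
  {"jaw": -1,"dx": 0.88,"dy": -0.6,"dz": -0.2,"wx": 0,"wy": 0,"wz": 0},
  {"jaw": -1,"dx": 0.88,"dy": -0.6,"dz": 0,"wx": 0,"wy": 0,"wz": 0},
  {"jaw": -1,"dx": 0.88,"dy": -0.6,"dz": 0,"wx": 0,"wy": 0,"wz": 0},
  {"jaw": -1,"dx": 0.88,"dy": -0.6,"dz": 0,"wx": 0,"wy": 0,"wz": 0},
  {"jaw": -1,"dx": 0.88,"dy": -0.6,"dz": 0,"wx": 0,"wy": 0,"wz": 0},
  {"jaw": -1,"dx": 0.88,"dy": -0.6,"dz": 0,"wx": 0,"wy": 0,"wz": 0},
])

```text
time: 2.8
eef_pos: [560.3, -41.2, 330.4]
tcp_rot: [[0.964, 0.267, 0.0], [0.267, -0.964, -0.0], [0.0, 0.0, -1.0]]
force: [-1.6, -0.5, 1.4]
width: 93.3
finger_force: 0.0
```

Request:
send_rows([
  {"jaw": -1,"dx": 0,"dy": 0,"dz": 0,"wx": 0,"wy": 0,"wz": 0},
  {"jaw": -1,"dx": 0,"dy": 0,"dz": 0,"wx": 0,"wy": 0,"wz": 0},
])

```text
time: 3.0
eef_pos: [559.5, -42.1, 330.0]
tcp_rot: [[0.964, 0.268, -0.001], [0.268, -0.964, -0.0], [-0.001, -0.0, -1.0]]
force: [0.0, 0.3, -1.4]
width: 93.2
finger_force: 0.0
```

Run:
```python
from h import *
np.set_printoptions(precision=2,suppress=True)
s,im=snap('wrist','w1.png'); print(s['time'],s['eef_pos'],s['joint_velocities'])
for q in ['keyhole','chest']:
    for r in nets.search_frame(q,'wrist'): print(q,round(r['score'],2),np.array(r['location']),proj('wrist',r['location'],s)[0])
import pickle; pickle.dump(s,open('s1.pkl','wb'))
c=im[60:310,150:480]; cv2.imwrite('pics/w1c.png',cv2.resize(c[:,:,::-1],None,fx=2.4,fy=2.4,interpolation=cv2.INTER_CUBIC))
```

```text
3.0 [559.49 -42.15 330.04] [-1.46 -1.01  0.67 -0.06  0.05 -0.18]
keyhole 0.77 [590.  -34.6 113. ] [324.11 182.05]
chest 0.71 [659.4 -16.4 153.9] [325.42 109.42]
```

View pics/w1c.png

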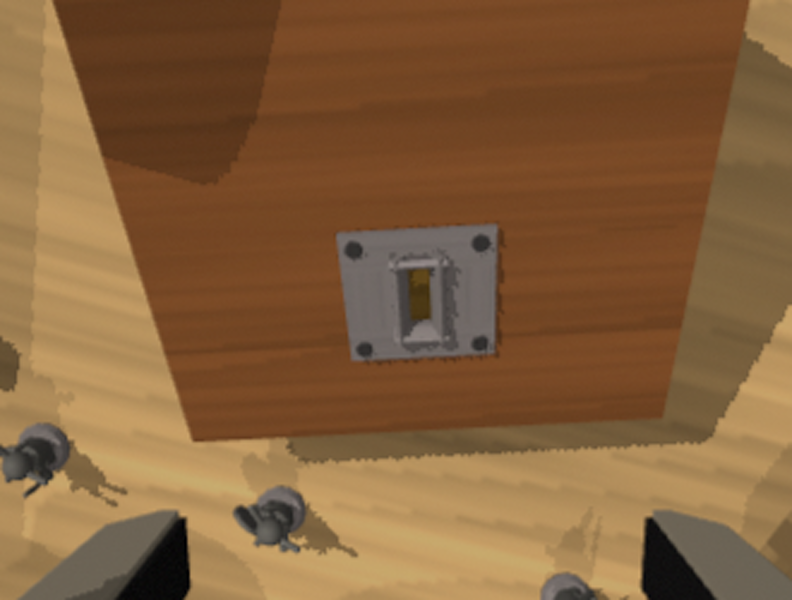

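The crop shows the plate with corners at crop (337,233), (498,225), (496,355), (351,361), and the flared slot at about (420,300). I'll fit the keyhole pose to these.

```bash
cat > fit.py <<'E'
from h import *
import pickle
from scipy.optimize import least_squares
np.set_printoptions(precision=2,suppress=True)
s=pickle.load(open('s1.pkl','rb'))
px=np.array([(337,233),(498,225),(496,355),(351,361)])/2.4+[150,60]
L=np.array([(35,35,0),(35,-35,0),(-35,-35,0),(-35,35,0)],float)
def Rk(yaw): return Ro.from_euler('z',yaw).as_matrix()@Ro.from_euler('y',-30,degrees=True).as_matrix()
def f(p,z=113): return (proj('wrist',L@Rk(p[2]).T+[p[0],p[1],z],s)-px).ravel()
r=least_squares(f,[590,-35,.25]); print(r.x,np.degrees(r.x[2]),r.fun)
r4=least_squares(lambda p:f(p,p[3]),[590,-35,.25,113]); print(r4.x,r4.fun)
K=Rk(r.x[2]); P=np.array([r.x[0],r.x[1],113]); print(K)
for nm,A in [('slot',[(16,5,0),(16,-5,0),(-16,-5,0),(-16,5,0)]),('rim in',[(21,10,6),(21,-10,6),(-21,-10,6),(-21,10,6)]),('ctr',[(0,0,0)])]:
    print(nm,((proj('wrist',np.array(A,float)@K.T+P,s)-[150,60])*2.4).round())
pickle.dump((P,K,r.x[2]),open('k.pkl','wb'))
E
python3 fit.py
```

```text
[588.44 -36.33   0.32] 18.247867825461036 [-0.02  0.59  0.2   0.66 -0.52 -0.88  0.32 -0.6 ]
[588.81 -36.2    0.32 118.06] [-0.49  0.32  0.64  0.34 -0.15 -0.53 -0.02 -0.22]
[[ 0.82 -0.31 -0.47]
 [ 0.27  0.95 -0.16]
 [ 0.5   0.    0.87]]
slot [[408. 268.]
 [430. 267.]
 [432. 325.]
 [411. 326.]]
rim in [[396. 267.]
 [442. 265.]
 [444. 340.]
 [401. 342.]]
ctr [[421. 297.]]
```

Request:
send_rows([
  {"jaw": -1,"dx": 0.06,"dy": -0.98,"dz": 0.13,"wx": 0,"wy": 0,"wz": 0},
  {"jaw": -1,"dx": 0.06,"dy": -0.98,"dz": 0.13,"wx": 0,"wy": 0,"wz": 0},
  {"jaw": -1,"dx": 0.06,"dy": -0.98,"dz": 0.13,"wx": 0,"wy": 0,"wz": 0},
  {"jaw": -1,"dx": 0.06,"dy": -0.98,"dz": 0.13,"wx": 0,"wy": 0,"wz": 0},
  {"jaw": -1,"dx": 0.06,"dy": -0.98,"dz": 0.13,"wx": 0,"wy": 0,"wz": 0},
  {"jaw": -1,"dx": 0.06,"dy": -0.98,"dz": 0.13,"wx": 0,"wy": 0,"wz": 0},
  {"jaw": -1,"dx": 0.06,"dy": -0.98,"dz": 0.13,"wx": 0,"wy": 0,"wz": 0},
  {"jaw": -1,"dx": 0.06,"dy": -0.98,"dz": 0.13,"wx": 0,"wy": 0,"wz": 0},
  {"jaw": -1,"dx": 0.06,"dy": -0.98,"dz": 0.13,"wx": 0,"wy": 0,"wz": 0},
  {"jaw": -1,"dx": 0.06,"dy": -0.98,"dz": 0.13,"wx": 0,"wy": 0,"wz": 0},
  {"jaw": -1,"dx": 0.06,"dy": -0.98,"dz": 0.13,"wx": 0,"wy": 0,"wz": 0},
  {"jaw": -1,"dx": 0.06,"dy": -0.98,"dz": 0.13,"wx": 0,"wy": 0,"wz": 0},
  {"jaw": -1,"dx": 0.06,"dy": -0.98,"dz": 0.13,"wx": 0,"wy": 0,"wz": 0},
  {"jaw": -1,"dx": 0,"dy": 0,"dz": 0,"wx": 0,"wy": 0,"wz": -1},
  {"jaw": -1,"dx": 0,"dy": 0,"dz": 0,"wx": 0,"wy": 0,"wz": -1},
  {"jaw": -1,"dx": 0,"dy": 0,"dz": 0,"wx": 0,"wy": 0,"wz": -1},
  {"jaw": -1,"dx": 0,"dy": 0,"dz": 0,"wx": 0,"wy": 0,"wz": -1},
  {"jaw": -1,"dx": 0,"dy": 0,"dz": 0,"wx": 0,"wy": 0,"wz": -1},
  {"jaw": -1,"dx": 0,"dy": 0,"dz": 0,"wx": 0,"wy": 0,"wz": -1},
  {"jaw": -1,"dx": 0,"dy": 0,"dz": 0,"wx": 0,"wy": 0,"wz": -1},
])

```text
time: 5.15
eef_pos: [480.5, 331.3, 279.9]
tcp_rot: [[0.563, 0.826, 0.0], [0.826, -0.563, 0.0], [0.0, 0.0, -1.0]]
force: [-0.2, -0.3, -0.5]
width: 92.9
finger_force: 0.0
```

Request:
send_rows([
  {"jaw": -1,"dx": 0,"dy": 0,"dz": 0,"wx": 0,"wy": 0,"wz": -1},
  {"jaw": -1,"dx": 0,"dy": 0,"dz": 0,"wx": 0,"wy": 0,"wz": -1},
  {"jaw": -1,"dx": 0,"dy": 0,"dz": 0,"wx": 0,"wy": 0,"wz": -1},
  {"jaw": -1,"dx": 0,"dy": 0,"dz": 0,"wx": 0,"wy": 0,"wz": -1},
  {"jaw": -1,"dx": 0,"dy": 0,"dz": 0,"wx": 0,"wy": 0,"wz": -1},
  {"jaw": -1,"dx": 0,"dy": 0,"dz": 0,"wx": 0,"wy": 0,"wz": -1},
  {"jaw": -1,"dx": 0,"dy": 0,"dz": 0,"wx": 0,"wy": 0,"wz": -1},
  {"jaw": -1,"dx": 0,"dy": 0,"dz": 0,"wx": 0,"wy": 0,"wz": -1},
  {"jaw": -1,"dx": 0,"dy": 0,"dz": 0,"wx": 0,"wy": 0,"wz": -1},
  {"jaw": -1,"dx": 0,"dy": 0,"dz": 0,"wx": 0,"wy": 0,"wz": -1},
  {"jaw": -1,"dx": 0,"dy": 0,"dz": 0,"wx": 0,"wy": 0,"wz": -1},
  {"jaw": -1,"dx": 0,"dy": 0,"dz": 0,"wx": 0,"wy": 0,"wz": -1},
  {"jaw": -1,"dx": 0,"dy": 0,"dz": 0,"wx": 0,"wy": 0,"wz": -1},
  {"jaw": -1,"dx": 0,"dy": 0,"dz": 0,"wx": 0,"wy": 0,"wz": -1},
  {"jaw": -1,"dx": 0,"dy": 0,"dz": 0,"wx": 0,"wy": 0,"wz": -1},
  {"jaw": -1,"dx": 0,"dy": 0,"dz": 0,"wx": 0,"wy": 0,"wz": -1},
  {"jaw": -1,"dx": 0,"dy": 0,"dz": 0,"wx": 0,"wy": 0,"wz": -1},
  {"jaw": -1,"dx": 0,"dy": 0,"dz": 0,"wx": 0,"wy": 0,"wz": -1},
  {"jaw": -1,"dx": 0,"dy": 0,"dz": 0,"wx": 0,"wy": 0,"wz": -1},
  {"jaw": -1,"dx": 0,"dy": 0,"dz": 0,"wx": 0,"wy": 0,"wz": -1},
])

```text
time: 7.15
eef_pos: [480.5, 331.3, 280.0]
tcp_rot: [[-0.986, 0.168, 0.0], [0.168, 0.986, 0.0], [-0.0, 0.0, -1.0]]
force: [0.5, 0.7, -0.2]
width: 93.0
finger_force: 0.0
```

Request:
send_rows([
  {"jaw": -1,"dx": 0,"dy": 0,"dz": 0,"wx": 0,"wy": 0,"wz": -1},
  {"jaw": -1,"dx": 0,"dy": 0,"dz": 0,"wx": 0,"wy": 0,"wz": -0.7},
  {"jaw": -1,"dx": 0,"dy": 0,"dz": 0,"wx": 0,"wy": 0,"wz": 0},
  {"jaw": -1,"dx": 0,"dy": 0,"dz": 0,"wx": 0,"wy": 0,"wz": 0},
])

```text
time: 7.55
eef_pos: [480.4, 331.7, 279.9]
tcp_rot: [[-1.0, 0.005, 0.0], [0.005, 1.0, 0.0], [-0.0, 0.0, -1.0]]
force: [0.3, -0.8, -0.5]
width: 92.9
finger_force: 0.0
```

Run:
```python
from h import *
np.set_printoptions(precision=2,suppress=True)
s,im=snap('wrist','w2.png'); print(s['time'],s['eef_pos'],s['joint_positions'],s['tcp_rot'])
for q in ['key_handle','stand_mouth']:
    for r in nets.search_frame(q,'wrist'): print(q,round(r['score'],2),np.array(r['location']),proj('wrist',r['location'],s)[0])
import pickle; pickle.dump(s,open('s2.pkl','wb'))
c=im[60:360,120:520]; cv2.imwrite('pics/w2c.png',cv2.resize(c[:,:,::-1],None,fx=2,fy=2,interpolation=cv2.INTER_CUBIC))
```

```text
7.55 [480.43 331.69 279.87] [ 30.05  19.78  83.41  -0.    76.79 -59.68] [[-1.  0.  0.]
 [ 0.  1.  0.]
 [-0.  0. -1.]]
key_handle 0.88 [457.8 437.7 135.1] [437.72 199.12]
key_handle 0.67 [554.1 -12.9  99.9] [  2.49 285.8 ]
key_handle 0.62 [486.5 249.4  65.9] [249.04 217.08]
key_handle 0.61 [479.3 334.3  76.3] [324.69 211.97]
key_handle 0.19 [428.8 164.1  36. ] [178.13 163.88]
stand_mouth 0.64 [465.1 334.4  70.4] [324.71 198.25]
```

View pics/w2c.png

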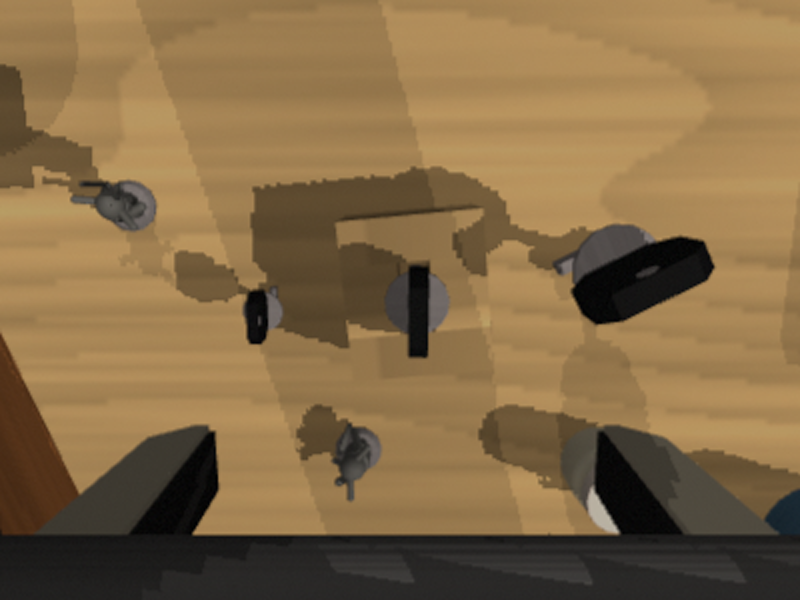

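The crop shows three keys: small at (258,315), middle at (418,310) with its collar on the block, and large at (645,280). The middle one is the target. A goblin stands at (355,450), on the robot side of the block.

Run:
```python
from h import *
import pickle
np.set_printoptions(precision=2,suppress=True)
s=pickle.load(open('s2.pkl','rb')); im=cv2.imread('pics/w2.png')
m=(im.max(2)<60).astype(np.uint8); m[:, :300]=0; m[:,360:]=0; m[:170]=0; m[255:]=0
n,l,st,_=cv2.connectedComponentsWithStats(m); i=1+st[1:,4].argmax(); pts=np.argwhere(l==i)[:,::-1].astype(np.float32)
print(cv2.minAreaRect(pts),st[i])
for y in range(st[i][1],st[i][1]+st[i][3],5):
    r=pts[pts[:,1]==y][:,0]; print(y,r.min(),r.max()+1,end=' | ')
print()
# predicted top/bottom of handle for estimate
def box(c,yaw):
    R=Ro.from_euler('z',yaw,degrees=True).as_matrix()
    return np.array([c+R@[a,b,z] for z in(20,-25) for a in(-22,22) for b in(-5,5)])
for px in [(st[i][0]+st[i][2]/2,st[i][1]+st[i][3]/2)]: print(atz('wrist',px,120,s))
c=atz('wrist',(st[i][0]+st[i][2]/2,st[i][1]+st[i][3]/2),120,s); c[2]=100
for yaw in(0,5): print(proj('wrist',box(c,yaw),s))
# stand top corners at z=70
for p in [(337,220),(480,207),(492,325),(348,345)]: print(atz('wrist',np.array(p)/2+[120,60],70,s)[:2])
```

```text
((328.24285888671875, 214.9566650390625), (11.02793025970459, 45.869293212890625), 1.9749339818954468) [323 192  12  47 478]
192 327.0 329.0 | 197 324.0 334.0 | 202 324.0 335.0 | 207 323.0 335.0 | 212 323.0 334.0 | 217 324.0 334.0 | 222 323.0 334.0 | 227 324.0 334.0 | 232 324.0 334.0 | 237 324.0 334.0 | 
[475.31 338.23 120.  ]
[[323.76 192.8 ]
 [334.23 192.76]
 [323.93 237.56]
 [334.08 237.51]
 [323.61 187.89]
 [332.9  187.85]
 [323.76 227.88]
 [332.8  227.84]]
[[321.78 193.36]
 [332.2  192.4 ]
 [325.89 237.89]
 [336.01 236.99]
 [321.85 188.38]
 [331.1  187.53]
 [325.51 228.18]
 [334.52 227.37]]
[434.49 295.51]
[427.98 372.36]
[492.47 380.39]
[503.55 299.79]
```

Run:
```python
from h import *
import pickle
np.set_printoptions(precision=1,suppress=True)
s=pickle.load(open('s2.pkl','rb'))
for z in (0,60,100,120,140,160,180): print(z,proj('scene',[458,438,z])[0],proj('top',[458,438,z])[0],(proj('wrist',[458,438,z],s)[0]-[120,60])*2)
im=cv2.imread('pics/scene0.png'); m=im[95:180,440:490]; 
a=np.hstack([cv2.resize(m,None,fx=6,fy=6,interpolation=cv2.INTER_CUBIC),cv2.resize(cv2.imread('pics/top0.png')[230:315,85:155],None,fx=6,fy=6,interpolation=cv2.INTER_CUBIC)]); cv2.imwrite('pics/big.png',a); print(a.shape)
print(delta([475.3,338.2,81])[0])
```

```text
0 [452.9 169.8] [140.9 274.4] [570.5 250.2]
60 [457.3 150. ] [131.2 273.1] [594.4 260.6]
100 [460.3 136. ] [124.1 272.1] [614.5 269.3]
120 [461.8 128.8] [120.4 271.6] [626.3 274.4]
140 [463.4 121.4] [116.5 271.1] [639.4 280.1]
160 [465.  113.9] [112.5 270.6] [654.3 286.6]
180 [466.7 106.1] [108.4 270. ] [671.1 293.9]
(510, 720, 3)
[0.2 0.2 6.6]
```

View pics/big.png

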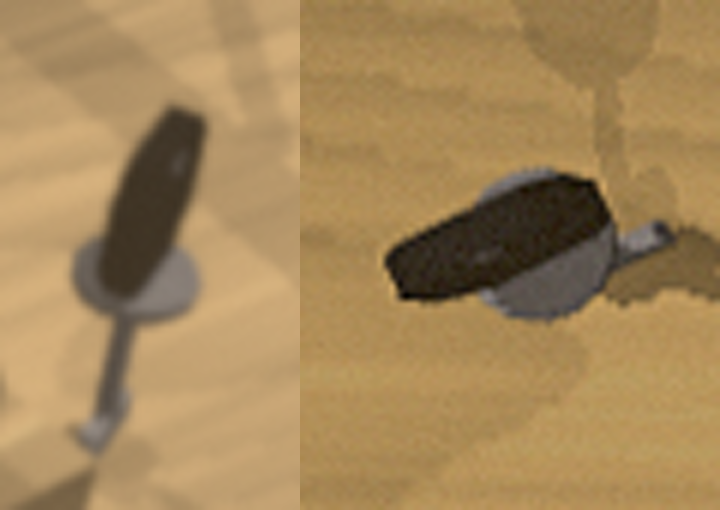

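The big key's top is at about z 163, under the gripper body's footprint. I'll grip 10 mm above the handle's middle, with the jaw half open.

Request:
send_rows([
  {"jaw": 0,"dx": 0.17,"dy": 0.22,"dz": 0,"wx": 0,"wy": 0,"wz": 0},
  {"jaw": 0,"dx": 0,"dy": 0,"dz": 0.7,"wx": 0,"wy": 0,"wz": 0},
  {"jaw": 0,"dx": 0,"dy": 0,"dz": 0.7,"wx": 0,"wy": 0,"wz": 0},
  {"jaw": 0,"dx": 0,"dy": 0,"dz": 0.7,"wx": 0,"wy": 0,"wz": 0},
  {"jaw": 0,"dx": 0,"dy": 0,"dz": 0.7,"wx": 0,"wy": 0,"wz": 0},
  {"jaw": 0,"dx": 0,"dy": 0,"dz": 0.7,"wx": 0,"wy": 0,"wz": 0},
  {"jaw": 0,"dx": 0,"dy": 0,"dz": 0.7,"wx": 0,"wy": 0,"wz": 0},
  {"jaw": 0,"dx": 0,"dy": 0,"dz": 0.6,"wx": 0,"wy": 0,"wz": 0},
  {"jaw": 0,"dx": 0,"dy": 0,"dz": 0.5,"wx": 0,"wy": 0,"wz": 0},
  {"jaw": 0,"dx": 0,"dy": 0,"dz": 0.4,"wx": 0,"wy": 0,"wz": 0},
  {"jaw": 0,"dx": 0,"dy": 0,"dz": 0.3,"wx": 0,"wy": 0,"wz": 0},
  {"jaw": 0,"dx": 0,"dy": 0,"dz": 0.3,"wx": 0,"wy": 0,"wz": 0},
  {"jaw": 0,"dx": 0,"dy": 0,"dz": 0,"wx": 0,"wy": 0,"wz": 0},
  {"jaw": 0,"dx": 0,"dy": 0,"dz": 0,"wx": 0,"wy": 0,"wz": 0},
])

```text
time: 9.1
eef_pos: [475.3, 338.9, 90.9]
tcp_rot: [[-1.0, 0.002, 0.0], [0.002, 1.0, 0.0], [-0.0, 0.0, -1.0]]
force: [1.0, 0.6, 1.3]
width: 46.6
finger_force: 0.0
```

Request:
send_rows([
  {"jaw": 1,"dx": 0,"dy": 0,"dz": 0,"wx": 0,"wy": 0,"wz": 0},
  {"jaw": 1,"dx": 0,"dy": 0,"dz": 0,"wx": 0,"wy": 0,"wz": 0},
  {"jaw": 1,"dx": 0,"dy": 0,"dz": 0,"wx": 0,"wy": 0,"wz": 0},
  {"jaw": 1,"dx": 0,"dy": 0,"dz": 0,"wx": 0,"wy": 0,"wz": 0},
  {"jaw": 1,"dx": 0,"dy": 0,"dz": 0,"wx": 0,"wy": 0,"wz": 0},
  {"jaw": 1,"dx": 0,"dy": 0,"dz": 0,"wx": 0,"wy": 0,"wz": 0},
], squeeze=40)

```text
time: 9.7
eef_pos: [475.1, 338.8, 90.6]
tcp_rot: [[-1.0, 0.002, -0.0], [0.002, 1.0, -0.0], [0.0, -0.0, -1.0]]
force: [-0.6, -0.0, 1.5]
width: 9.4
finger_force: 39.9
```

Request:
send_rows([
  {"jaw": 1,"dx": 0,"dy": 0,"dz": -0.3,"wx": 0,"wy": 0,"wz": 0},
  {"jaw": 1,"dx": 0,"dy": 0,"dz": -0.7,"wx": 0,"wy": 0,"wz": 0},
  {"jaw": 1,"dx": 0,"dy": 0,"dz": -1,"wx": 0,"wy": 0,"wz": 0},
  {"jaw": 1,"dx": 0,"dy": 0,"dz": -1,"wx": 0,"wy": 0,"wz": 0},
  {"jaw": 1,"dx": 0,"dy": 0,"dz": -1,"wx": 0,"wy": 0,"wz": 0},
  {"jaw": 1,"dx": 0,"dy": 0,"dz": -1,"wx": 0,"wy": 0,"wz": 0},
  {"jaw": 1,"dx": 0,"dy": 0,"dz": -0.7,"wx": 0,"wy": 0,"wz": 0},
  {"jaw": 1,"dx": 0,"dy": 0,"dz": -0.3,"wx": 0,"wy": 0,"wz": 0},
  {"jaw": 1,"dx": 0,"dy": 0,"dz": 0,"wx": 0,"wy": 0,"wz": 0},
])

```text
time: 10.6
eef_pos: [475.4, 339.0, 271.6]
tcp_rot: [[-1.0, 0.002, 0.001], [0.002, 1.0, 0.001], [-0.001, 0.001, -1.0]]
force: [0.3, 0.5, -2.0]
width: 9.5
finger_force: 39.9
```

Run:
```python
from h import *
import pickle
np.set_printoptions(precision=3,suppress=True)
P,K,yaw=pickle.load(open('k.pkl','rb')); R=np.column_stack([-K[:,0],K[:,1],-K[:,2]])
for h in (70,0,-22): print(h,P+K[:,2]*(82.6+h))
d,w=delta(P+K[:,2]*(82.6+70),R); s=readout.read_state(); print(s['eef_pos'],s['width'],d,w)
```

```text
70 [515.981 -60.222 245.155]
0 [549.22  -49.262 184.534]
-22 [559.667 -45.818 165.481]
[475.363 338.967 271.614] 9.490270148385534 [ -1.376 -13.305   0.872] [-0.832 -5.175 -3.13 ]
```

Request:
send_rows([
  {"jaw": 1,"dx": -0.1,"dy": -0.5,"dz": 0.06,"wx": 0,"wy": 0,"wz": 0},
  {"jaw": 1,"dx": -0.1,"dy": -0.8,"dz": 0.06,"wx": 0,"wy": 0,"wz": 0},
  {"jaw": 1,"dx": -0.1,"dy": -1,"dz": 0.06,"wx": 0,"wy": 0,"wz": 0},
  {"jaw": 1,"dx": -0.1,"dy": -1,"dz": 0.06,"wx": 0,"wy": 0,"wz": 0},
  {"jaw": 1,"dx": -0.1,"dy": -1,"dz": 0.06,"wx": 0,"wy": 0,"wz": 0},
  {"jaw": 1,"dx": -0.1,"dy": -1,"dz": 0.06,"wx": 0,"wy": 0,"wz": 0},
  {"jaw": 1,"dx": -0.1,"dy": -1,"dz": 0.06,"wx": 0,"wy": 0,"wz": 0},
  {"jaw": 1,"dx": -0.1,"dy": -1,"dz": 0.06,"wx": 0,"wy": 0,"wz": 0},
  {"jaw": 1,"dx": -0.1,"dy": -1,"dz": 0.06,"wx": 0,"wy": 0,"wz": 0},
  {"jaw": 1,"dx": -0.1,"dy": -1,"dz": 0.06,"wx": 0,"wy": 0,"wz": 0},
  {"jaw": 1,"dx": -0.1,"dy": -1,"dz": 0.06,"wx": 0,"wy": 0,"wz": 0},
  {"jaw": 1,"dx": -0.1,"dy": -1,"dz": 0.06,"wx": 0,"wy": 0,"wz": 0},
  {"jaw": 1,"dx": -0.1,"dy": -1,"dz": 0.06,"wx": 0,"wy": 0,"wz": 0},
  {"jaw": 1,"dx": -0.08,"dy": -0.65,"dz": 0.06,"wx": 0,"wy": 0,"wz": 0},
  {"jaw": 1,"dx": 0,"dy": -0.35,"dz": 0.03,"wx": 0,"wy": 0,"wz": 0},
])

```text
time: 12.1
eef_pos: [514.9, -62.2, 243.0]
tcp_rot: [[-1.0, 0.003, -0.003], [0.003, 1.0, 0.0], [0.003, 0.0, -1.0]]
force: [-0.5, 1.0, -1.5]
width: 9.2
finger_force: 39.9
```

Request:
send_rows([
  {"jaw": 1,"dx": 0,"dy": 0,"dz": 0,"wx": -0.12,"wy": -0.74,"wz": -0.45},
  {"jaw": 1,"dx": 0,"dy": 0,"dz": 0,"wx": -0.12,"wy": -0.74,"wz": -0.45},
  {"jaw": 1,"dx": 0,"dy": 0,"dz": 0,"wx": -0.12,"wy": -0.74,"wz": -0.45},
  {"jaw": 1,"dx": 0,"dy": 0,"dz": 0,"wx": -0.12,"wy": -0.74,"wz": -0.45},
  {"jaw": 1,"dx": 0,"dy": 0,"dz": 0,"wx": -0.12,"wy": -0.74,"wz": -0.45},
  {"jaw": 1,"dx": 0,"dy": 0,"dz": 0,"wx": -0.12,"wy": -0.74,"wz": -0.45},
  {"jaw": 1,"dx": 0,"dy": 0,"dz": 0,"wx": -0.11,"wy": -0.73,"wz": -0.43},
  {"jaw": 1,"dx": 0,"dy": 0,"dz": 0,"wx": 0,"wy": 0,"wz": 0},
  {"jaw": 1,"dx": 0,"dy": 0,"dz": 0,"wx": 0,"wy": 0,"wz": 0},
  {"jaw": 1,"dx": 0,"dy": 0,"dz": 0,"wx": 0,"wy": 0,"wz": 0},
])

```text
time: 13.1
eef_pos: [516.0, -60.1, 244.6]
tcp_rot: [[-0.824, -0.312, 0.472], [-0.271, 0.95, 0.155], [-0.497, 0.0, -0.868]]
force: [0.5, 0.4, -1.1]
width: 9.4
finger_force: 39.9
```

Run:
```python
from h import *
import pickle
np.set_printoptions(precision=2,suppress=True)
P,K,yaw=pickle.load(open('k.pkl','rb')); R=np.column_stack([-K[:,0],K[:,1],-K[:,2]])
s,sc=snap('scene','scene3.png'); _,tp=snap('top','top3.png')
d,w=delta(P+K[:,2]*(82.6+70),R); print(s['time'],s['eef_pos'],s['joint_positions'],d,w,s['width'])
T=np.array(s['tcp_rot']); tip=s['eef_pos']+T@[0,0,82.6]
pts=np.array([P,tip,s['eef_pos']+T@[0,0,21]])
a,b=proj('scene',pts),proj('top',pts); print(a,b)
out=[]
for im,q,n in((sc,a,0),(tp,b,1)):
    c=q.mean(0).round().astype(int); x0,y0=c-[38,55]; 
    out.append(cv2.resize(im[y0:y0+110,x0:x0+76,::-1],None,fx=5,fy=5,interpolation=cv2.INTER_CUBIC)); print(x0,y0,((q-[x0,y0])*5).round())
cv2.imwrite('pics/chk3.png',np.hstack(out)); pickle.dump(s,open('s3.pkl','wb'))
```

```text
13.1 [516.04 -60.14 244.56] [ -22.67    2.43  115.73   28.96   42.2  -149.18] [-0.   -0.01 -0.02] [-0.   -0.03 -0.  ] 9.399330769082757
[[298.96 259.42]
 [282.4  226.58]
 [267.1  195.76]] [[385.37 204.06]
 [394.87 218.05]
 [404.23 231.6 ]]
245 172 [[270. 437.]
 [187. 273.]
 [111. 119.]]
357 163 [[142. 205.]
 [189. 275.]
 [236. 343.]]
```

View pics/chk3.png

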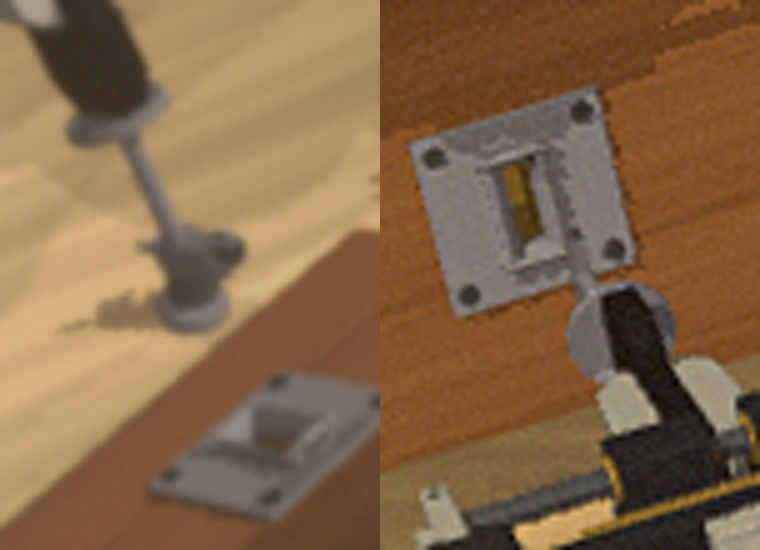

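The left crop has the collar at (117,115), near its predicted (111,119). In the right crop the collar is at (620,333), about 2.5 mm up-slope of prediction, and the slot is at (522,203), on prediction. I'll shift about 1 mm down-slope, go close, and take one wrist look.

Request:
send_rows([
  {"jaw": 1,"dx": 0.05,"dy": 0,"dz": 0.4,"wx": 0,"wy": 0,"wz": 0},
  {"jaw": 1,"dx": 0,"dy": 0,"dz": 0.5,"wx": 0,"wy": 0,"wz": 0},
  {"jaw": 1,"dx": 0,"dy": 0,"dz": 0.5,"wx": 0,"wy": 0,"wz": 0},
  {"jaw": 1,"dx": 0,"dy": 0,"dz": 0.35,"wx": 0,"wy": 0,"wz": 0},
  {"jaw": 1,"dx": 0,"dy": 0,"dz": 0.15,"wx": 0,"wy": 0,"wz": 0},
  {"jaw": 1,"dx": 0,"dy": 0,"dz": 0,"wx": 0,"wy": 0,"wz": 0},
  {"jaw": 1,"dx": 0,"dy": 0,"dz": 0,"wx": 0,"wy": 0,"wz": 0},
])

```text
time: 13.9
eef_pos: [541.7, -51.8, 194.6]
tcp_rot: [[-0.823, -0.313, 0.473], [-0.271, 0.95, 0.156], [-0.498, -0.0, -0.867]]
force: [-0.3, -0.3, -1.3]
width: 9.4
finger_force: 39.9
```

Run:
```python
from h import *
import pickle
np.set_printoptions(precision=2,suppress=True)
P,K,yaw=pickle.load(open('k.pkl','rb'))
s,im=snap('wrist','w4.png'); pickle.dump(s,open('s4.pkl','wb'))
T=np.array(s['tcp_rot']); e=s['eef_pos']; print(s['time'],K.T@(e-P),s['force'])
def kk(A): return proj('wrist',np.array(A,float)@K.T+P,s)
def tt(A): return proj('wrist',np.array(A,float)@T.T+e,s)
o=np.array([220,100]); f=3
for n,q in [('plate',kk([(35,35,0),(35,-35,0),(-35,-35,0),(-35,35,0)])),('rim',kk([(21,10,6),(21,-10,6),(-21,-10,6),(-21,10,6)])),('bit',tt([(14,3,82.6),(14,-3,82.6),(-14,-3,82.6),(-14,3,82.6),(14,0,66.6),(-14,0,66.6)])),('collar',tt([(18,0,20.6),(0,18,20.6),(0,-18,20.6)]))]: print(n,((q-o)*f).round().tolist())
cv2.imwrite('pics/w4c.png',cv2.resize(im[100:290,220:440,::-1],None,fx=f,fy=f,interpolation=cv2.INTER_CUBIC))
```

```text
13.9 [-1.84 -0.03 95.33] [-0.29 -0.29 -1.27]
plate [[434.0, 540.0], [180.0, 540.0], [172.0, 286.0], [441.0, 286.0]]
rim [[344.0, 499.0], [269.0, 499.0], [268.0, 343.0], [345.0, 343.0]]
bit [[318.0, 367.0], [294.0, 367.0], [295.0, 474.0], [318.0, 474.0], [306.0, 381.0], [306.0, 493.0]]
collar [[306.0, 410.0], [396.0, 497.0], [216.0, 497.0]]
```

View pics/w4c.png

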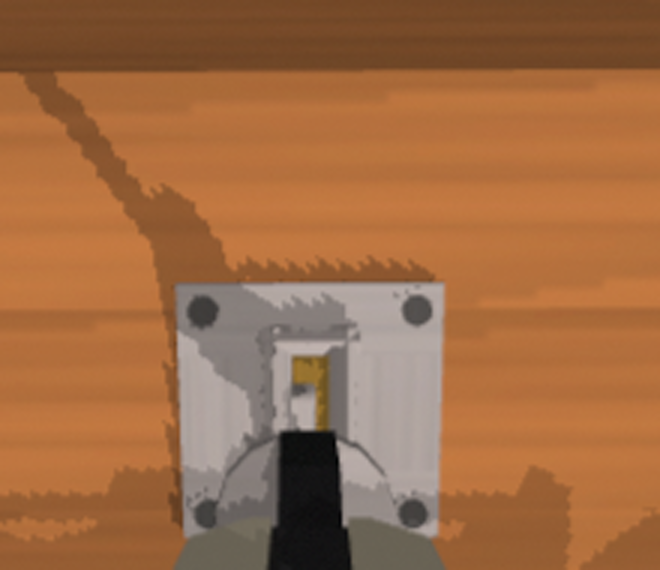

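The crop shows the bit (290–316, end at row ~383) over the slot (gold, 292–330). The plate is about 1 mm right of the fit, so I'll shift +1.5 mm in y and +1 mm in x (tool axes), then insert gently.

Request:
send_rows([
  {"jaw": 1,"dx": 0.03,"dy": 0.05,"dz": 0,"wx": 0,"wy": 0,"wz": 0},
  {"jaw": 1,"dx": 0,"dy": 0,"dz": 0.1,"wx": 0,"wy": 0,"wz": 0},
  {"jaw": 1,"dx": 0,"dy": 0,"dz": 0.1,"wx": 0,"wy": 0,"wz": 0},
  {"jaw": 1,"dx": 0,"dy": 0,"dz": 0.1,"wx": 0,"wy": 0,"wz": 0},
  {"jaw": 1,"dx": 0,"dy": 0,"dz": 0.1,"wx": 0,"wy": 0,"wz": 0},
  {"jaw": 1,"dx": 0,"dy": 0,"dz": 0.1,"wx": 0,"wy": 0,"wz": 0},
  {"jaw": 1,"dx": 0,"dy": 0,"dz": 0,"wx": 0,"wy": 0,"wz": 0},
])

```text
time: 14.65
eef_pos: [547.5, -48.1, 180.4]
tcp_rot: [[-0.824, -0.313, 0.473], [-0.271, 0.95, 0.156], [-0.498, 0.0, -0.867]]
force: [-0.9, -0.3, -1.1]
width: 9.5
finger_force: 39.9
```

Request:
send_rows([
  {"jaw": 1,"dx": 0,"dy": 0,"dz": 0.08,"wx": 0,"wy": 0,"wz": 0},
  {"jaw": 1,"dx": 0,"dy": 0,"dz": 0.08,"wx": 0,"wy": 0,"wz": 0},
  {"jaw": 1,"dx": 0,"dy": 0,"dz": 0,"wx": 0,"wy": 0,"wz": 0},
])

```text
time: 14.95
eef_pos: [549.7, -47.4, 176.5]
tcp_rot: [[-0.824, -0.313, 0.473], [-0.271, 0.95, 0.156], [-0.498, 0.0, -0.867]]
force: [-0.4, -0.0, -1.0]
width: 9.4
finger_force: 39.9
```

Request:
send_rows([
  {"jaw": 1,"dx": 0,"dy": 0,"dz": 0.1,"wx": 0,"wy": 0,"wz": 0},
  {"jaw": 1,"dx": 0,"dy": 0,"dz": 0.1,"wx": 0,"wy": 0,"wz": 0},
  {"jaw": 1,"dx": 0,"dy": 0,"dz": 0.1,"wx": 0,"wy": 0,"wz": 0},
  {"jaw": 1,"dx": 0,"dy": 0,"dz": 0.1,"wx": 0,"wy": 0,"wz": 0},
  {"jaw": 1,"dx": 0,"dy": 0,"dz": 0,"wx": 0,"wy": 0,"wz": 0},
])

```text
time: 15.45
eef_pos: [555.4, -45.5, 165.9]
tcp_rot: [[-0.824, -0.313, 0.473], [-0.271, 0.95, 0.156], [-0.498, 0.0, -0.867]]
force: [-0.1, 0.5, -1.2]
width: 9.7
finger_force: 39.9
```

Run:
```python
from h import *
import pickle
np.set_printoptions(precision=2,suppress=True)
P,K,yaw=pickle.load(open('k.pkl','rb'))
s=readout.read_state(); print(s['time'],K.T@(s['eef_pos']-P)-[0,0,82.6],K.T@s['force'],s['wrist_torque'],s['joint_positions'])
```

```text
15.45 [ -3.21   1.62 -19.66] [-0.52  0.54 -1.12] [-0.07  0.26 -0.04] [ -18.79   13.    116.39   35.65   30.98 -154.79]
```

Request:
send_rows([
  {"jaw": 1,"dx": 0,"dy": 0,"dz": 0.05,"wx": 0,"wy": 0,"wz": 0},
  {"jaw": 1,"dx": 0,"dy": 0,"dz": 0.05,"wx": 0,"wy": 0,"wz": 0},
  {"jaw": 1,"dx": 0,"dy": 0,"dz": 0,"wx": 0,"wy": 0,"wz": 0},
])

```text
time: 15.75
eef_pos: [556.9, -45.1, 163.6]
tcp_rot: [[-0.824, -0.313, 0.473], [-0.271, 0.95, 0.156], [-0.498, -0.0, -0.867]]
force: [0.1, -0.1, -1.1]
width: 9.3
finger_force: 39.9
```

Request:
send_rows([
  {"jaw": 1,"dx": 0,"dy": 0,"dz": 0.04,"wx": 0,"wy": 0,"wz": 0},
  {"jaw": 1,"dx": 0,"dy": 0,"dz": 0,"wx": 0,"wy": 0,"wz": 0},
])

```text
time: 15.95
eef_pos: [557.4, -44.9, 162.6]
tcp_rot: [[-0.824, -0.313, 0.473], [-0.271, 0.95, 0.156], [-0.498, -0.0, -0.867]]
force: [-0.4, -0.6, -2.1]
width: 9.7
finger_force: 39.9
```

Request:
send_rows([
  {"jaw": 1,"dx": 0,"dy": 0,"dz": 0.05,"wx": 0,"wy": 0,"wz": 0},
  {"jaw": 1,"dx": 0,"dy": 0,"dz": 0,"wx": 0,"wy": 0,"wz": 0},
])

```text
time: 16.15
eef_pos: [558.1, -44.7, 161.3]
tcp_rot: [[-0.824, -0.313, 0.473], [-0.271, 0.95, 0.156], [-0.498, -0.0, -0.867]]
force: [0.5, -0.8, -1.1]
width: 9.4
finger_force: 39.9
```

Request:
send_rows([
  {"jaw": 1,"dx": 0,"dy": 0,"dz": 0.06,"wx": 0,"wy": 0,"wz": 0},
  {"jaw": 1,"dx": 0,"dy": 0,"dz": 0,"wx": 0,"wy": 0,"wz": 0},
])

```text
time: 16.35
eef_pos: [559.5, -44.8, 161.0]
tcp_rot: [[-0.822, -0.313, 0.475], [-0.272, 0.95, 0.155], [-0.5, -0.001, -0.866]]
force: [-10.2, -2.5, 12.0]
width: 9.7
finger_force: 40.0
```

Request:
send_rows([
  {"jaw": 1,"dx": 0,"dy": 0,"dz": -0.07,"wx": 0,"wy": 0,"wz": 0},
  {"jaw": 1,"dx": 0,"dy": 0,"dz": 0,"wx": 0,"wy": 0,"wz": 0},
  {"jaw": 1,"dx": 0,"dy": 0.01,"dz": 0,"wx": 0,"wy": 0,"wz": 1},
  {"jaw": 1,"dx": 0,"dy": 0.01,"dz": 0,"wx": 0,"wy": 0,"wz": 1},
  {"jaw": 1,"dx": 0,"dy": 0.01,"dz": 0,"wx": 0,"wy": 0,"wz": 1},
  {"jaw": 1,"dx": 0,"dy": 0,"dz": 0,"wx": 0,"wy": 0,"wz": 0},
  {"jaw": 1,"dx": 0,"dy": 0,"dz": 0,"wx": 0,"wy": 0,"wz": 0},
])

```text
time: 17.05
eef_pos: [557.7, -43.8, 161.6]
tcp_rot: [[-0.879, -0.058, 0.473], [0.018, 0.988, 0.156], [-0.476, 0.146, -0.867]]
force: [0.1, 1.1, -1.5]
width: 9.4
finger_force: 39.9
```

```bash
cat > st.py <<'E'
from h import *
import pickle
np.set_printoptions(precision=2,suppress=True)
P,K,yaw=pickle.load(open('k.pkl','rb'))
s=readout.read_state(); T=np.array(s['tcp_rot']); M=K.T@T
print(s['time'],K.T@(s['eef_pos']-P)-[0,0,82.6],'F',K.T@s['force'],'M',K.T@s['wrist_torque'],'j6',s['joint_positions'][5],'turn',np.degrees(np.arctan2(-M[1,0],-M[0,0])))
E
python3 st.py
```

```text
17.05 [ -2.99   2.5  -24.79] F [-0.34  0.97 -1.53] M [ 0.09  0.16 -0.01] j6 -138.08533695020097 turn -17.024543595714402
```

Request:
send_rows([
  {"jaw": 1,"dx": 0,"dy": 0.01,"dz": 0,"wx": 0,"wy": 0,"wz": 1},
  {"jaw": 1,"dx": 0,"dy": 0.01,"dz": 0,"wx": 0,"wy": 0,"wz": 1},
  {"jaw": 1,"dx": 0,"dy": 0.01,"dz": 0,"wx": 0,"wy": 0,"wz": 1},
  {"jaw": 1,"dx": 0,"dy": 0.01,"dz": 0,"wx": 0,"wy": 0,"wz": 1},
  {"jaw": 1,"dx": 0,"dy": 0.01,"dz": 0,"wx": 0,"wy": 0,"wz": 1},
  {"jaw": 1,"dx": 0,"dy": 0,"dz": 0,"wx": 0,"wy": 0,"wz": 0},
])

```text
time: 17.65
eef_pos: [558.1, -42.4, 162.1]
tcp_rot: [[-0.798, 0.372, 0.473], [0.492, 0.857, 0.156], [-0.348, 0.357, -0.867]]
force: [1.7, 1.2, -0.5]
width: 9.3
finger_force: 39.9
```

```bash
python3 st.py
```

```text
17.65 [ -2.1    3.71 -24.72] F [ 1.47  0.65 -1.47] M [0.09 0.   0.07] j6 -109.02231055221095 turn -45.799717785515526
```

Request:
send_rows([
  {"jaw": 1,"dx": 0,"dy": 0.01,"dz": 0,"wx": 0,"wy": 0,"wz": 1},
  {"jaw": 1,"dx": 0,"dy": 0.01,"dz": 0,"wx": 0,"wy": 0,"wz": 1},
  {"jaw": 1,"dx": 0,"dy": 0.01,"dz": 0,"wx": 0,"wy": 0,"wz": 1},
  {"jaw": 1,"dx": 0,"dy": 0.01,"dz": 0,"wx": 0,"wy": 0,"wz": 1},
  {"jaw": 1,"dx": 0,"dy": 0.01,"dz": 0,"wx": 0,"wy": 0,"wz": 1},
  {"jaw": 1,"dx": 0,"dy": 0.01,"dz": 0,"wx": 0,"wy": 0,"wz": 1},
  {"jaw": 1,"dx": 0,"dy": 0,"dz": 0,"wx": 0,"wy": 0,"wz": 0},
])

```text
time: 18.35
eef_pos: [559.2, -41.3, 163.0]
tcp_rot: [[-0.45, 0.757, 0.474], [0.889, 0.431, 0.156], [-0.087, 0.491, -0.867]]
force: [1.3, -0.2, -1.3]
width: 9.4
finger_force: 40.0
```

```bash
python3 st.py
```

```text
18.35 [ -0.37   4.41 -24.65] F [ 0.38 -0.56 -1.7 ] M [-0.06 -0.19  0.05] j6 -74.3398041296249 turn -80.06591584749198
```

Request:
send_rows([
  {"jaw": 1,"dx": 0,"dy": 0.01,"dz": 0,"wx": 0,"wy": 0,"wz": 0.8},
  {"jaw": 1,"dx": 0,"dy": 0,"dz": 0,"wx": 0,"wy": 0,"wz": 0},
  {"jaw": 1,"dx": 0,"dy": 0,"dz": 0,"wx": 0,"wy": 0,"wz": 0},
])

```text
time: 18.65
eef_pos: [559.3, -41.2, 163.1]
tcp_rot: [[-0.39, 0.79, 0.474], [0.919, 0.361, 0.156], [-0.048, 0.496, -0.867]]
force: [1.4, 0.0, -1.3]
width: 9.4
finger_force: 40.0
```

```bash
python3 st.py
```

```text
18.65 [ -0.25   4.53 -24.64] F [ 0.51 -0.41 -1.76] M [-0.13 -0.28  0.05] j6 -69.84257815983871 turn -84.50140224029106
```

Request:
send_rows([
  {"jaw": 1,"dx": 0,"dy": 0,"dz": 0,"wx": 0,"wy": 0,"wz": 0.5},
  {"jaw": 1,"dx": 0,"dy": 0,"dz": 0,"wx": 0,"wy": 0,"wz": 0},
  {"jaw": 1,"dx": 0,"dy": 0,"dz": 0,"wx": 0,"wy": 0,"wz": 0},
])

```text
time: 18.95
eef_pos: [559.3, -41.2, 163.0]
tcp_rot: [[-0.349, 0.809, 0.473], [0.937, 0.313, 0.156], [-0.023, 0.498, -0.867]]
force: [3.5, 0.4, -1.9]
width: 9.4
finger_force: 40.2
```

```bash
python3 st.py
```

```text
18.95 [ -0.28   4.53 -24.65] F [ 2.   -0.72 -3.4 ] M [-0.19 -0.32  0.29] j6 -66.88043756981297 turn -87.45183990116172
```

Request:
send_rows([
  {"jaw": 1,"dx": 0,"dy": 0,"dz": 0,"wx": 0,"wy": 0,"wz": -1},
  {"jaw": 1,"dx": 0,"dy": -0.01,"dz": 0,"wx": 0,"wy": 0,"wz": -1},
  {"jaw": 1,"dx": 0,"dy": -0.01,"dz": 0,"wx": 0,"wy": 0,"wz": -1},
  {"jaw": 1,"dx": 0,"dy": -0.01,"dz": 0,"wx": 0,"wy": 0,"wz": -1},
  {"jaw": 1,"dx": 0,"dy": -0.01,"dz": 0,"wx": 0,"wy": 0,"wz": -1},
  {"jaw": 1,"dx": 0,"dy": -0.01,"dz": 0,"wx": 0,"wy": 0,"wz": -1},
  {"jaw": 1,"dx": 0,"dy": -0.01,"dz": 0,"wx": 0,"wy": 0,"wz": -1},
  {"jaw": 1,"dx": 0,"dy": -0.01,"dz": 0,"wx": 0,"wy": 0,"wz": -1},
  {"jaw": 1,"dx": 0,"dy": -0.01,"dz": 0,"wx": 0,"wy": 0,"wz": -1},
  {"jaw": 1,"dx": 0,"dy": -0.01,"dz": 0,"wx": 0,"wy": 0,"wz": -1},
  {"jaw": 1,"dx": 0,"dy": -0.01,"dz": 0,"wx": 0,"wy": 0,"wz": -1},
  {"jaw": 1,"dx": 0,"dy": -0.01,"dz": 0,"wx": 0,"wy": 0,"wz": -1},
  {"jaw": 1,"dx": 0,"dy": -0.01,"dz": 0,"wx": 0,"wy": 0,"wz": -1},
  {"jaw": 1,"dx": 0,"dy": -0.01,"dz": 0,"wx": 0,"wy": 0,"wz": -1},
  {"jaw": 1,"dx": 0,"dy": -0.01,"dz": 0,"wx": 0,"wy": 0,"wz": -1},
  {"jaw": 1,"dx": 0,"dy": 0,"dz": 0,"wx": 0,"wy": 0,"wz": -0.7},
  {"jaw": 1,"dx": 0,"dy": 0,"dz": 0,"wx": 0,"wy": 0,"wz": 0},
  {"jaw": 1,"dx": 0,"dy": 0,"dz": 0,"wx": 0,"wy": 0,"wz": 0},
])

```text
time: 20.75
eef_pos: [557.5, -44.4, 161.4]
tcp_rot: [[-0.811, -0.345, 0.473], [-0.308, 0.938, 0.156], [-0.497, -0.019, -0.867]]
force: [-0.4, -0.0, -2.2]
width: 9.4
finger_force: 39.9
```

```bash
python3 st.py
```

```text
20.75 [ -3.45   2.02 -24.74] F [-1.45  0.09 -1.65] M [-0.05  0.34 -0.02] j6 -157.43764799033548 turn 2.227913868699122
```

Request:
send_rows([
  {"jaw": 1,"dx": 0,"dy": 0,"dz": 0,"wx": 0,"wy": 0,"wz": -0.4},
  {"jaw": 1,"dx": 0,"dy": 0,"dz": 0,"wx": 0,"wy": 0,"wz": 0},
  {"jaw": 1,"dx": 0,"dy": 0,"dz": 0,"wx": 0,"wy": 0,"wz": 0},
])

```text
time: 21.05
eef_pos: [557.7, -44.4, 161.5]
tcp_rot: [[-0.797, -0.377, 0.473], [-0.345, 0.926, 0.156], [-0.496, -0.039, -0.867]]
force: [-0.1, 0.4, -1.5]
width: 9.6
finger_force: 39.9
```

```bash
python3 st.py
```

```text
21.05 [ -3.23   1.94 -24.71] F [-0.78  0.43 -1.34] M [-0.12  0.41 -0.01] j6 -159.69212556616506 turn 4.488605154068267
```

Request:
send_rows([
  {"jaw": 1,"dx": 0,"dy": 0,"dz": 0,"wx": 0,"wy": 0,"wz": 0.8},
  {"jaw": 1,"dx": 0,"dy": 0,"dz": 0,"wx": 0,"wy": 0,"wz": 0},
  {"jaw": 1,"dx": 0,"dy": 0,"dz": -0.1,"wx": 0,"wy": 0,"wz": 0},
  {"jaw": 1,"dx": 0,"dy": 0,"dz": -0.1,"wx": 0,"wy": 0,"wz": 0},
  {"jaw": 1,"dx": 0,"dy": 0,"dz": -0.1,"wx": 0,"wy": 0,"wz": 0},
  {"jaw": 1,"dx": 0,"dy": 0,"dz": 0,"wx": 0,"wy": 0,"wz": 0},
])

```text
time: 21.65
eef_pos: [553.6, -46.0, 170.0]
tcp_rot: [[-0.823, -0.313, 0.474], [-0.272, 0.95, 0.156], [-0.499, -0.001, -0.867]]
force: [0.2, 0.4, -1.3]
width: 9.6
finger_force: 39.9
```

```bash
python3 st.py
```

```text
21.65 [ -2.8    1.75 -15.19] F [-0.35  0.28 -1.27] M [ 0.03  0.25 -0.06] j6 -154.48215227482137 turn 0.02883878986023059
```

Request:
send_rows([
  {"jaw": 1,"dx": 0,"dy": 0,"dz": -0.15,"wx": 0,"wy": 0,"wz": 0},
  {"jaw": 1,"dx": 0,"dy": 0,"dz": -0.2,"wx": 0,"wy": 0,"wz": 0},
  {"jaw": 1,"dx": 0,"dy": 0,"dz": -0.25,"wx": 0,"wy": 0,"wz": 0},
  {"jaw": 1,"dx": 0,"dy": 0,"dz": -0.4,"wx": 0,"wy": 0,"wz": 0},
  {"jaw": 1,"dx": 0,"dy": 0,"dz": -0.6,"wx": 0,"wy": 0,"wz": 0},
  {"jaw": 1,"dx": 0,"dy": 0,"dz": -0.6,"wx": 0,"wy": 0,"wz": 0},
  {"jaw": 1,"dx": 0,"dy": 0,"dz": -0.5,"wx": 0,"wy": 0,"wz": 0},
  {"jaw": 1,"dx": 0,"dy": 0,"dz": -0.3,"wx": 0,"wy": 0,"wz": 0},
  {"jaw": 1,"dx": 0,"dy": 0,"dz": 0,"wx": 0.12,"wy": 0.74,"wz": 0.45},
  {"jaw": 1,"dx": 0,"dy": 0,"dz": 0,"wx": 0.12,"wy": 0.74,"wz": 0.45},
  {"jaw": 1,"dx": 0,"dy": 0,"dz": 0,"wx": 0.12,"wy": 0.74,"wz": 0.45},
  {"jaw": 1,"dx": 0,"dy": 0,"dz": 0,"wx": 0.12,"wy": 0.74,"wz": 0.45},
  {"jaw": 1,"dx": 0,"dy": 0,"dz": 0,"wx": 0.12,"wy": 0.74,"wz": 0.45},
  {"jaw": 1,"dx": 0,"dy": 0,"dz": 0,"wx": 0.12,"wy": 0.74,"wz": 0.45},
  {"jaw": 1,"dx": 0,"dy": 0,"dz": 0,"wx": 0.11,"wy": 0.73,"wz": 0.43},
  {"jaw": 1,"dx": 0,"dy": 0,"dz": 0,"wx": 0,"wy": 0,"wz": 0},
  {"jaw": 1,"dx": 0,"dy": 0,"dz": 0,"wx": 0,"wy": 0,"wz": 0},
])

```text
time: 23.35
eef_pos: [510.9, -59.8, 247.3]
tcp_rot: [[-1.0, 0.001, 0.001], [0.001, 1.0, 0.001], [-0.001, 0.001, -1.0]]
force: [-0.5, 0.1, -2.2]
width: 9.4
finger_force: 39.9
```

Run:
```python
from h import *
np.set_printoptions(precision=3,suppress=True)
R=np.array([[-1,.002,0],[.002,1,0],[0,0,-1]])
d,w=delta([475.2,338.8,275],R); s=readout.read_state(); print(s['time'],s['eef_pos'],s['joint_positions'],d,w,s['width'])
```

```text
23.35 [510.877 -59.797 247.263] [ -11.91    13.544   96.362    0.087   70.034 -101.905] [ 1.196 13.287 -0.91 ] [0.012 0.013 0.014] 9.37522562510007
```

Request:
send_rows([
  {"jaw": 1,"dx": 0.08,"dy": 0.5,"dz": -0.06,"wx": 0,"wy": 0,"wz": 0},
  {"jaw": 1,"dx": 0.08,"dy": 0.8,"dz": -0.06,"wx": 0,"wy": 0,"wz": 0},
  {"jaw": 1,"dx": 0.08,"dy": 1,"dz": -0.06,"wx": 0,"wy": 0,"wz": 0},
  {"jaw": 1,"dx": 0.08,"dy": 1,"dz": -0.06,"wx": 0,"wy": 0,"wz": 0},
  {"jaw": 1,"dx": 0.08,"dy": 1,"dz": -0.06,"wx": 0,"wy": 0,"wz": 0},
  {"jaw": 1,"dx": 0.08,"dy": 1,"dz": -0.06,"wx": 0,"wy": 0,"wz": 0},
  {"jaw": 1,"dx": 0.08,"dy": 1,"dz": -0.06,"wx": 0,"wy": 0,"wz": 0},
  {"jaw": 1,"dx": 0.08,"dy": 1,"dz": -0.06,"wx": 0,"wy": 0,"wz": 0},
  {"jaw": 1,"dx": 0.08,"dy": 1,"dz": -0.06,"wx": 0,"wy": 0,"wz": 0},
  {"jaw": 1,"dx": 0.08,"dy": 1,"dz": -0.06,"wx": 0,"wy": 0,"wz": 0},
  {"jaw": 1,"dx": 0.08,"dy": 1,"dz": -0.06,"wx": 0,"wy": 0,"wz": 0},
  {"jaw": 1,"dx": 0.08,"dy": 1,"dz": -0.06,"wx": 0,"wy": 0,"wz": 0},
  {"jaw": 1,"dx": 0.08,"dy": 1,"dz": -0.06,"wx": 0,"wy": 0,"wz": 0},
  {"jaw": 1,"dx": 0.08,"dy": 0.65,"dz": -0.06,"wx": 0,"wy": 0,"wz": 0},
  {"jaw": 1,"dx": 0.08,"dy": 0.34,"dz": -0.06,"wx": 0,"wy": 0,"wz": 0},
  {"jaw": 1,"dx": 0,"dy": 0,"dz": 0,"wx": 0,"wy": 0,"wz": 0},
  {"jaw": 1,"dx": 0,"dy": 0,"dz": 0,"wx": 0,"wy": 0,"wz": 0},
])

```text
time: 25.05
eef_pos: [475.5, 338.3, 274.9]
tcp_rot: [[-1.0, 0.002, 0.0], [0.002, 1.0, 0.001], [-0.0, 0.001, -1.0]]
force: [-0.4, -0.4, -2.3]
width: 9.5
finger_force: 39.9
```

Run:
```python
from h import *
np.set_printoptions(precision=3,suppress=True)
s,im=snap('wrist','w5.png'); T=np.array(s['tcp_rot']);e=s['eef_pos']
R=np.array([[-1,.002,0],[.002,1,0],[0,0,-1]])
d,w=delta([475.2,338.8,160],R); print(s['time'],e,d,w,s['width'])
_,sc=snap('scene'); _,tp=snap('top')
o=np.array([250,140])
tip=e+T@[-2.5,0,82.6]; print('tip',(proj('wrist',tip,s)[0]-o)*3,'mouth',(proj('wrist',[475.5,338.2,70],s)[0]-o)*3)
a=cv2.resize(im[140:290,250:400,::-1],None,fx=3,fy=3,interpolation=cv2.INTER_CUBIC)
q=proj('scene',[tip])[0].astype(int); b=cv2.resize(sc[q[1]-70:q[1]+80,q[0]-50:q[0]+50,::-1],None,fx=3,fy=3,interpolation=cv2.INTER_CUBIC)
print('scene tip',(proj('scene',tip)[0]-q+[50,70])*3+[450,0]); cv2.imwrite('pics/chk5.png',np.hstack([a,b]))
```

```text
25.05 [475.517 338.309 274.911] [0.018 0.021 3.828] [ 0.007  0.002 -0.004] 9.504978531419853
tip [216.809 309.976] mouth [216.237 218.3  ]
scene tip [600.348 210.527]
```

View pics/chk5.png

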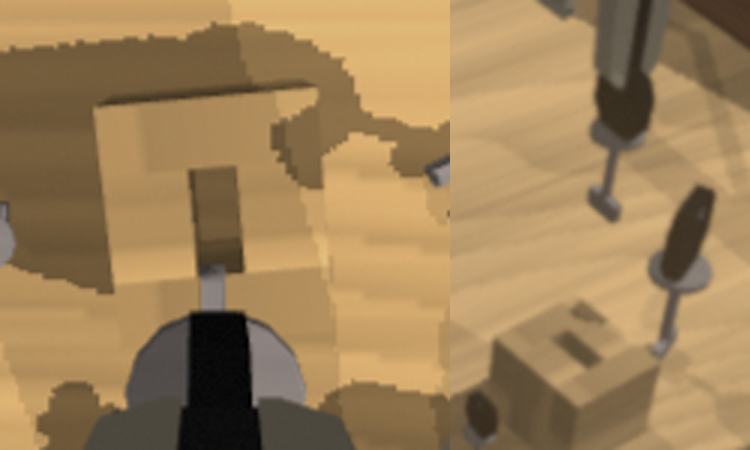

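The left crop shows the slot centred at about (217,220), as predicted, with the bit above it at x≈213. The right crop shows the key hanging straight in the gripper, so I'm lowering it.

Request:
send_rows([
  {"jaw": 1,"dx": 0.02,"dy": 0.03,"dz": 0.5,"wx": 0,"wy": 0,"wz": -0.4},
  {"jaw": 1,"dx": 0,"dy": 0,"dz": 0.9,"wx": 0,"wy": 0,"wz": 0},
  {"jaw": 1,"dx": 0,"dy": 0,"dz": 0.9,"wx": 0,"wy": 0,"wz": 0},
  {"jaw": 1,"dx": 0,"dy": 0,"dz": 0.7,"wx": 0,"wy": 0,"wz": 0},
  {"jaw": 1,"dx": 0,"dy": 0,"dz": 0.4,"wx": 0,"wy": 0,"wz": 0},
  {"jaw": 1,"dx": 0,"dy": 0,"dz": 0.2,"wx": 0,"wy": 0,"wz": 0},
  {"jaw": 1,"dx": 0,"dy": 0,"dz": 0.2,"wx": 0,"wy": 0,"wz": 0},
  {"jaw": 1,"dx": 0,"dy": 0,"dz": 0.2,"wx": 0,"wy": 0,"wz": 0},
  {"jaw": 1,"dx": 0,"dy": 0,"dz": 0.2,"wx": 0,"wy": 0,"wz": 0},
  {"jaw": 1,"dx": 0,"dy": 0,"dz": 0,"wx": 0,"wy": 0,"wz": 0},
])

```text
time: 26.2
eef_pos: [474.9, 339.7, 148.2]
tcp_rot: [[-0.999, -0.038, -0.001], [-0.038, 0.999, 0.0], [0.001, 0.0, -1.0]]
force: [0.1, 0.0, -1.3]
width: 9.3
finger_force: 39.9
```

Request:
send_rows([
  {"jaw": 1,"dx": 0,"dy": 0,"dz": 0.2,"wx": 0,"wy": 0,"wz": 0},
  {"jaw": 1,"dx": 0,"dy": 0,"dz": 0.2,"wx": 0,"wy": 0,"wz": 0},
  {"jaw": 1,"dx": 0,"dy": 0,"dz": 0.3,"wx": 0,"wy": 0,"wz": 0},
  {"jaw": 1,"dx": 0,"dy": 0,"dz": 0.3,"wx": 0,"wy": 0,"wz": 0},
  {"jaw": 1,"dx": 0,"dy": 0,"dz": 0.3,"wx": 0,"wy": 0,"wz": 0},
  {"jaw": 1,"dx": 0,"dy": 0,"dz": 0.2,"wx": 0,"wy": 0,"wz": 0},
  {"jaw": 1,"dx": 0,"dy": 0,"dz": 0.2,"wx": 0,"wy": 0,"wz": 0},
  {"jaw": 1,"dx": 0,"dy": 0,"dz": 0.1,"wx": 0,"wy": 0,"wz": 0},
  {"jaw": 1,"dx": 0,"dy": 0,"dz": 0,"wx": 0,"wy": 0,"wz": 0},
])

```text
time: 27.1
eef_pos: [475.0, 339.8, 94.4]
tcp_rot: [[-0.999, -0.038, -0.0], [-0.038, 0.999, 0.0], [0.0, 0.0, -1.0]]
force: [0.4, -0.1, -0.7]
width: 9.4
finger_force: 39.9
```

Request:
send_rows([
  {"jaw": 1,"dx": 0,"dy": 0,"dz": 0.05,"wx": 0,"wy": 0,"wz": 0},
  {"jaw": 1,"dx": 0,"dy": 0,"dz": 0.03,"wx": 0,"wy": 0,"wz": 0},
  {"jaw": 1,"dx": 0,"dy": 0,"dz": 0,"wx": 0,"wy": 0,"wz": 0},
])

```text
time: 27.4
eef_pos: [475.2, 339.9, 92.4]
tcp_rot: [[-0.999, -0.038, 0.0], [-0.038, 0.999, 0.001], [-0.0, 0.001, -1.0]]
force: [-0.0, 0.1, -2.1]
width: 9.4
finger_force: 39.9
```

Request:
send_rows([
  {"jaw": 1,"dx": 0,"dy": -0.03,"dz": 0.04,"wx": 0,"wy": 0,"wz": 0},
  {"jaw": 1,"dx": 0,"dy": 0,"dz": 0.03,"wx": 0,"wy": 0,"wz": 0},
  {"jaw": 1,"dx": 0,"dy": 0,"dz": 0,"wx": 0,"wy": 0,"wz": 0},
])

```text
time: 27.7
eef_pos: [475.3, 339.0, 90.6]
tcp_rot: [[-0.999, -0.038, 0.0], [-0.038, 0.999, 0.001], [-0.0, 0.001, -1.0]]
force: [-1.0, -1.3, 3.6]
width: 9.7
finger_force: 40.0
```

The collar is down (contact at 4 N). Now I'll open and lift away.

Request:
send_rows([
  {"jaw": 0.4,"dx": 0,"dy": 0,"dz": 0,"wx": 0,"wy": 0,"wz": 0},
  {"jaw": 0.2,"dx": 0,"dy": 0,"dz": 0,"wx": 0,"wy": 0,"wz": 0},
  {"jaw": 0,"dx": 0,"dy": 0,"dz": 0,"wx": 0,"wy": 0,"wz": 0},
  {"jaw": 0,"dx": 0,"dy": 0,"dz": 0,"wx": 0,"wy": 0,"wz": 0},
  {"jaw": 0,"dx": 0,"dy": 0,"dz": 0,"wx": 0,"wy": 0,"wz": 0},
])

```text
time: 28.2
eef_pos: [475.2, 339.0, 90.2]
tcp_rot: [[-0.999, -0.038, -0.0], [-0.038, 0.999, 0.001], [0.0, 0.001, -1.0]]
force: [-0.6, 0.5, 0.1]
width: 44.1
finger_force: 0.0
```

Request:
send_rows([
  {"jaw": 0,"dx": 0,"dy": 0,"dz": -0.3,"wx": 0,"wy": 0,"wz": 0},
  {"jaw": 0,"dx": 0,"dy": 0,"dz": -0.6,"wx": 0,"wy": 0,"wz": 0},
  {"jaw": 0,"dx": 0,"dy": 0,"dz": -0.9,"wx": 0,"wy": 0,"wz": 0},
  {"jaw": 0,"dx": 0,"dy": 0,"dz": -0.9,"wx": 0,"wy": 0,"wz": 0},
  {"jaw": 0,"dx": 0,"dy": 0,"dz": -0.9,"wx": 0,"wy": 0,"wz": 0},
  {"jaw": 0,"dx": 0,"dy": 0,"dz": -0.9,"wx": 0,"wy": 0,"wz": 0},
  {"jaw": 0,"dx": 0,"dy": 0,"dz": -0.9,"wx": 0,"wy": 0,"wz": 0},
  {"jaw": 0,"dx": 0,"dy": 0,"dz": -0.9,"wx": 0,"wy": 0,"wz": 0},
  {"jaw": 0,"dx": 0,"dy": 0,"dz": 0,"wx": 0,"wy": 0,"wz": 0},
  {"jaw": 0,"dx": 0,"dy": 0,"dz": 0,"wx": 0,"wy": 0,"wz": 0},
])

```text
time: 29.2
eef_pos: [475.1, 338.9, 279.7]
tcp_rot: [[-0.999, -0.038, 0.001], [-0.038, 0.999, 0.001], [-0.001, 0.001, -1.0]]
force: [1.0, 0.1, 0.3]
width: 46.3
finger_force: 0.0
```

Run:
```python
from h import *
s,w=snap('wrist'); _,sc=snap('scene')
print(s['time'],s['eef_pos'],(proj('wrist',[[475.5,338.2,70],[475.5,338.2,120]],s)-[220,120])*2.5)
a=cv2.resize(w[120:300,220:420,::-1],None,fx=2.5,fy=2.5,interpolation=cv2.INTER_CUBIC)
b=cv2.resize(sc[120:240,370:470,::-1],None,fx=2.9,fy=3.75,interpolation=cv2.INTER_CUBIC)
cv2.imwrite('pics/fin.png',np.hstack([a,b]))
```

```text
29.2 [475.11946755 338.8507697  279.67758155] [[253.73568282 230.6383251 ]
 [253.54961265 252.51696984]]
```

View pics/fin.png

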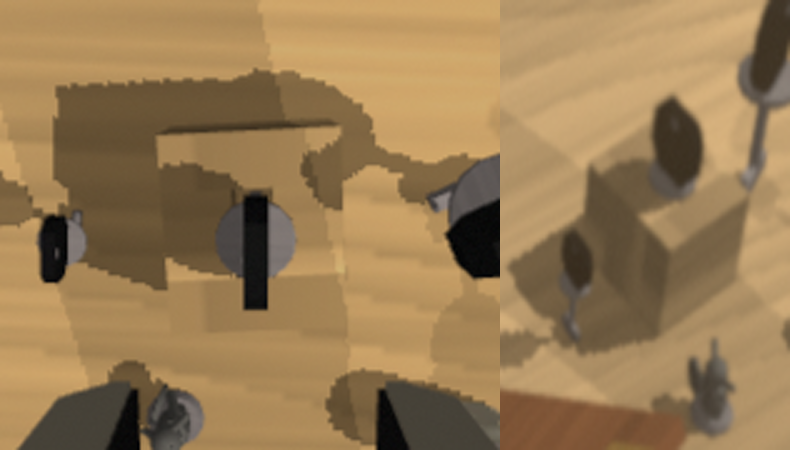

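The key hangs upright in its stand: handle top at crop (256,252), where (254,252) was predicted, with the collar flat on the block. The goblin and the other two keys in view are still standing, so I'm handing in.

```bash
python3 -c "
from cell import sign_off; print(sign_off())"
```

```text
the job is handed in; nothing more can be done
None
```

I locked the chest, put the key back upright in its stand and handed the job in at about 29 s of the 72 s allowed; the judge's verdict was not shown.

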